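Refill the tilt-out bread bin

TASK

Refill the bread bin: pull its tilt-out front open as far as it goes, take the bun tray by its cross handle and pour all three buns into the tilted opening, spread along it and not heaped, without the gripper touching them. Stand the empty tray upright on the sideboard again, let go of it, and only then push the bin's front fully shut, leaving the jam jars and the mug where they are.

Things in the scene. Friction and masses are not known exactly. Their poses are not given: they have to be found in the camera images.
- bread_bin: Dark wooden counter-top bread bin, fixed: a box 270 wide (y; top 280) and 196 high, reaching x 6 to 193 mm. Its whole front is a panel hinged along its lower edge; it tilts out towards the robot and carries a light-walled bucket. Origin: on the sideboard, straight below the middle of the hinge; own x points back into the bin, away from the robot, y along the hinge, z up.
- bin_front (a joint): Tilting front: 0 = shut (panel upright), grows as its top comes out towards the robot, 0.75 rad = open, at a hard stop. May start up to 0.1 ajar. No spring, no latch; hinge friction, about 0.35 N m, keeps it at the stop when let go (part way it stays or sinks shut slowly). Moving it at the handle takes up to about 6 N.
- bin_hinge (a point): Middle of the hinge line, at x = 0, y = 0, z = 20 mm of bread_bin; its axes are those of bread_bin and it does not turn with the front.
- bin_handle (a point): Middle of the steel bow handle's bar, outside the front at its top edge: round, 11 mm thick, 110 mm long along the hinge direction. Front shut: at x -56, z 182 mm of bread_bin, the panel's face behind it at x = -11 (39 mm clear gap, open above and below: closed fingertips can hook behind the bar from above). It moves on an arc about bin_hinge; fully open it is at x -151, z 100 mm.
- bin_edge (a point): Middle of the inner top edge of the tilting front panel: 6 mm behind and 160 mm above the hinge when shut (z = 180 mm); fully open at x -105, z 141 mm of bread_bin, the panel's outer face 17 mm farther out. The near side of the opening into which buns are poured.
- bin_top (a point): Middle of the front edge of the box's top, upper side: x 6, z 196 mm of bread_bin, does not move; the top is 12 mm thick. The far side of the opening, which is 234 mm wide along y; with the front open, the top edges of the bucket's side boards (6 mm thick) rise straight from the panel's top edge to z = 185 mm just under it.
- bin_pocket (a point): Frame of the bucket: origin on the hinge, turning with the front (shut: axes as bread_bin's, x back, y along the hinge, z up along the panel). The bucket's inside spans x 6 to 162, y -117 to 117, z from 3 mm (floor) to 160 mm (panel's top edge); its back is a curved board of radius 165 mm about the hinge, 119 mm high.
- bun_tray: Loose light-wooden bun tray, 228 x 100 mm, about 0.3 kg: floor 5 mm thick, two side walls (76 mm apart inside, 38 high), a back wall at -x (48 high), no wall at +x, where buns slide out; a flat cross handle over its middle between two uprights. Origin: centre of its underside; x along it to the open end, z up. Buns start to slide at 25 to 36 degrees of tilt.
- tray_grip (a point): Centre of the tray's cross handle, 100 mm straight above the tray's origin. The handle is a flat board 12 mm thick (along tray x), 26 mm high (87 to 113 mm above the underside), 76 mm long between the uprights; pinch it from above with the fingers closing along tray x. The buns below it reach 55 mm above the underside.
- tray_lip (a point): Middle of the tray's open end, on the upper face of its floor: 118 mm along +x from the tray's origin and 5 mm above its underside.
- bun_1: Coiled brioche bun, 64 mm across, 46 mm high, 45 g, loose, starts in the tray at its closed end. Origin: centre of its underside.
- bun_2: The same, 66 mm across, 48 mm high, starts in the tray's middle under the handle.
- bun_3: The same, 66 mm across, 44 mm high, starts next to the tray's open end.
- jam_jar: Bystander: loose closed jam jar, right of the bin, 60 mm across, 70 high. Origin: centre of its underside.
- jam_jar_fig: Bystander: another such jam jar, left of the bin, 60 mm across, 70 high. Origin: centre of its underside.
- mug: Bystander: loose green mug to the left of the bin (another, fixed, stands at the back), 79 mm across, 109 with its handle, 98 high. Origin: centre of its underside.

How it is judged:
On the way, in this order (a step that is already met when the one before it is completed fails the run):
1. the bin's front is pulled open to its stop (value of joint bin_front above 0.7 rad), for 0.2 s.
2. with the front tilted open, all three buns have been poured in and lie inside the bucket (x of bun_1 in the frame of bin_pocket between 0 and 0.165 m and y of bun_1 in the frame of bin_pocket between -0.118 and 0.118 m and z of bun_1 in the frame of bin_pocket between -0.003 and 0.13 m and x of bun_2 in the frame of bin_pocket between 0 and 0.165 m and y of bun_2 in the frame of bin_pocket between -0.118 and 0.118 m and z of bun_2 in the frame of bin_pocket between -0.003 and 0.13 m and x of bun_3 in the frame of bin_pocket between 0 and 0.165 m and y of bun_3 in the frame of bin_pocket between -0.118 and 0.118 m and z of bun_3 in the frame of bin_pocket between -0.003 and 0.13 m and linear speed of each of bun_1, bun_2, bun_3 below 0.1 m/s and value of joint bin_front above 0.5 rad), for 0.2 s.
3. the tray stands upright on the sideboard again, let go, with the front still open (height (world z) of bun_tray between -0.006 and 0.008 m and angle between bun_tray's own z axis and vertical below 0.06 rad and linear speed of bun_tray below 0.03 m/s and contact force between the fingers and bun_tray below 0.3 N and value of joint bin_front above 0.3 rad), for 0.2 s.
4. the front is pushed fully shut (value of joint bin_front below 0.04 rad), for 0.2 s.
At the end, for the whole second after the job is handed in: The bin's front is shut (within 0.04 rad), all three buns lie inside its bucket (their origins within the bucket's walls and no higher than 130 mm over its floor), and the tray stands upright (within 0.06 rad) on the sideboard, released and at rest (x of bun_1 in the frame of bin_pocket between 0 and 0.165 m and y of bun_1 in the frame of bin_pocket between -0.118 and 0.118 m and z of bun_1 in the frame of bin_pocket between -0.003 and 0.13 m and x of bun_2 in the frame of bin_pocket between 0 and 0.165 m and y of bun_2 in the frame of bin_pocket between -0.118 and 0.118 m and z of bun_2 in the frame of bin_pocket between -0.003 and 0.13 m and x of bun_3 in the frame of bin_pocket between 0 and 0.165 m and y of bun_3 in the frame of bin_pocket between -0.118 and 0.118 m and z of bun_3 in the frame of bin_pocket between -0.003 and 0.13 m and height (world z) of bun_tray between -0.006 and 0.008 m and angle between bun_tray's own z axis and vertical below 0.06 rad and linear speed of bun_tray below 0.03 m/s and contact force between the fingers and bun_tray below 0.3 N and value of joint bin_front below 0.04 rad); the robot touches nothing.
It fails at once if a bun touched by the gripper or arm (contact force between any of the fingers, the arm and bun_1 above 0.5 N or contact force between any of the fingers, the arm and bun_2 above 0.5 N or contact force between any of the fingers, the arm and bun_3 above 0.5 N).
It fails at once if a jam jar or the mug moved more than 30 mm (distance of any of jam_jar, jam_jar_fig, mug from where it was at the start of the episode above 0.03 m).
It also fails if it takes over 72 s, if anything falls off the work surface, if the arm or the gripper's body presses on something with over 40 N, if the wrist force passes 120 N, or if a joint passes its speed limit or range.

ROBOT

A 6-joint arm with a two-finger parallel gripper is mounted at the origin on a cart in front of the work surface, level with it; the furniture and walls round the work are solid. World frame = base frame: x ahead of the robot, y to its left, z up, the work surface at z = 0. Lengths are in m, angles in rad, forces in N, time in s.
With the tool pointing down it reaches from about 0.3 to 0.75 m from the base axis. Payload 8.5 kg.
Tool frame: the origin (TCP) lies midway between the tips of the shut fingers; the grasp point (between the pads) lies robot.grasp_offset behind it (robot.grasp_offset is the distance from the TCP to the grasp point, in m); z points along the fingers, y is the line along which they close (so a half turn about z gives the same grasp; the last joint's range is limited). The gripper opens to 85 mm and grips with 20 to 120 N. Pads are 22 mm wide; open, the fingers measure 114 mm over their backs; the gripper's body (76 mm by 85 mm) begins 54 mm behind the grasp point. The pads swing forward as they close: fully open they stand 13 mm farther back than shut.
Start: joints at [1.128, 0.381, 1.297, -0, 1.464, -0.215], TCP at [0.124, 0.536, 0.231] pointing down, gripper open.
Joint ranges: [-3.11, 3.11], [-0.89, 2.33], [0.22, 2.48], [-1.42, 4.56], [0.17, 2.85], [-2.88, 2.88]. Speed limits (rad/s): [2.39, 2.39, 3.14, 3.14, 3.14, 3.14].

INTERFACE

Orientations are given as a unit quaternion [x, y, z, w].
In Python, from cell import robot, monitor, grab_frame, calibration, sign_off gives the robot as it stands (robot), with the cameras as plain functions, the readings (monitor) and the job as plain functions.
- The arm moves only by the shell command python3 shift.py 'ROWS'. ROWS is rows parted by semicolons, their numbers by spaces, 1 to 20 of them, each of 7 numbers: dx, dy, dz in m, then a rotation vector rx, ry, rz in rad, then the opening from 0.0 (shut) to 1.0 (fully open); each row is the pose to reach, as a shift and turn from the pose commanded when the command began, along the tool's axes at that moment; what a row does not reach only later rows make up. A row lasts 1/12 s, in which the tool goes at most 0.0417 m and 0.125 rad, less where a joint would pass 70% of its speed; a pose out of reach is approached as far as the arm can. The fingers move at their own pace and stop on an object; the grip force is fixed at half the most. Time passes only in rows, so rows that do not move let the fingers close. It prints the time, the measured TCP pose, the force, the opening and the grip force at its end.
- monitor.state(): the state, without advancing time (a new reading comes with each control period).
- grab_frame(name): name is "scene" or "top"; returns the picture (400x640x3 uint8, blue, green, red); there is no depth.
- calibration(name): a dict with "camera_matrix" (3x3 intrinsics, pixels), "k1" (the pictures are not rectified: a ray, as slopes to the right and down, at radius r is drawn at 1 + k1 r^2 times it, then the intrinsics apply), "view" (4x4, takes a point from world to camera coordinates). Camera axes: x right, y down, z forward; pixel columns grow to the right and rows downward; lengths in m; the calibration is good to about 2 mm. A picture is of the moment at which its call begins. calibration takes no time and is no camera call.
- sign_off(): hands the job in; it is judged then, once.
The state is a dict: "time_s": time; "q": joint angles; "qd": joint speeds; "joint_efforts": joint torques, N m; "eef_pos": TCP position; "ee_rot": TCP orientation; "force": force on the tool from outside, world axes, zero at the start; "ft_torque": the same for the moment, N m; "gripper_width": opening from 0.0 (shut) to 1.0 (fully open); "gripper_force": force on a finger pad.
Only numpy, scipy, OpenCV 4.12 (cv2) and the standard library are available. Lean on these libraries where they do the work, as an engineer would, in place of code of your own. Each camera call takes 0.05 s, during which the arm holds its last target. There are 200 camera calls.

## Working session

There is one attempt and no reset: what is moved stays moved. The work goes in short steps, Python scripts to look and compute and a shell command to move; the robot and the scene stay as the last step left them, time stands still between calls to the robot, and variables do not carry over. Pictures are saved under pics/ and viewed, at most 10 in all, crops included, and the job is handed in when it is done.

```bash
ls; mkdir -p pics; cat > h.py <<'E'
import numpy as np, cv2
from cell import robot, monitor, grab_frame, calibration, sign_off
from scipy.spatial.transform import Rotation as R
def ray(n,u,v):
    c=calibration(n);K=np.array(c["camera_matrix"]);V=np.array(c["view"])
    d=np.array([(u-K[0,2])/K[0,0],(v-K[1,2])/K[1,1]]);s=d.copy()
    for _ in range(20): s=d/(1+c["k1"]*(s@s))
    Rm=V[:3,:3];return -Rm.T@V[:3,3],Rm.T@np.array([s[0],s[1],1])
def onz(n,u,v,z):
    o,d=ray(n,u,v);return o+d*(z-o[2])/d[2]
def tri(u1,u2):
    o1,d1=ray("scene",*u1);o2,d2=ray("top",*u2)
    t=np.linalg.lstsq(np.c_[d1,-d2],o2-o1,rcond=None)[0]
    a=o1+d1*t[0];b=o2+d2*t[1];return (a+b)/2,np.linalg.norm(a-b)
def proj(n,p):
    c=calibration(n);K=np.array(c["camera_matrix"]);V=np.array(c["view"])
    q=V[:3,:3]@np.array(p)+V[:3,3];s=q[:2]/q[2];s=s*(1+c["k1"]*(s@s));return K[:2,:2]@s+K[:2,2]
E
python3 - <<'E'
from h import *
np.set_printoptions(precision=4,suppress=True)
for n in("scene","top"): cv2.imwrite(f"pics/{n}0.png",grab_frame(n)); print(calibration(n))
print(monitor.state(),robot.grasp_offset)
E
```

```text
cell.py
pics
shift.py
{'camera_matrix': array([[466.0798,   0.    , 317.9424],
       [  0.    , 466.0798, 209.8371],
       [  0.    ,   0.    ,   1.    ]]), 'k1': -0.11252887071910017, 'view': array([[ 0.6076, -0.7941,  0.0162, -0.2941],
       [-0.4525, -0.3628, -0.8146,  0.36  ],
       [ 0.6528,  0.4876, -0.5797,  0.935 ],
       [ 0.    ,  0.    ,  0.    ,  1.    ]])}
{'camera_matrix': array([[405.6829,   0.    , 320.6981],
       [  0.    , 405.6829, 201.6416],
       [  0.    ,   0.    ,   1.    ]]), 'k1': 0.01674042404582398, 'view': array([[ 0.0184, -0.9997, -0.0145,  0.0369],
       [-0.9828, -0.0154, -0.184 ,  0.5532],
       [ 0.1837,  0.0176, -0.9828,  1.3565],
       [ 0.    ,  0.    ,  0.    ,  1.    ]])}
{'time_s': 0.1, 'q': array([ 1.1277,  0.3811,  1.2982, -0.    ,  1.4636, -0.2153]), 'qd': array([-0.0015,  0.0009, -0.0034,  0.0021, -0.0024,  0.0008]), 'joint_efforts': array([  0.0042, -44.9218, -23.1656,  -0.0002,   0.0037,   0.    ]), 'eef_pos': array([0.1241, 0.5355, 0.2308]), 'ee_rot': array([ 0.1137,  0.9935, -0.0006, -0.0002]), 'force': array([-0.0551, -0.3415, -0.7662]), 'ft_torque': array([-0.0378,  0.0479,  0.0184]), 'gripper_force': 0.0, 'gripper_width': 0.999140541247389} 0.0187
```

View pics/scene0.png

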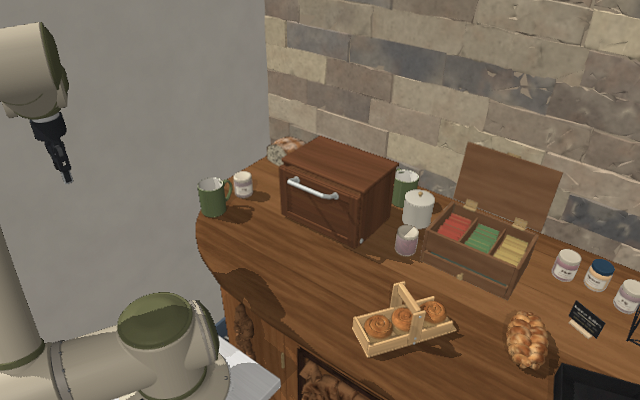

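View pics/top0.png

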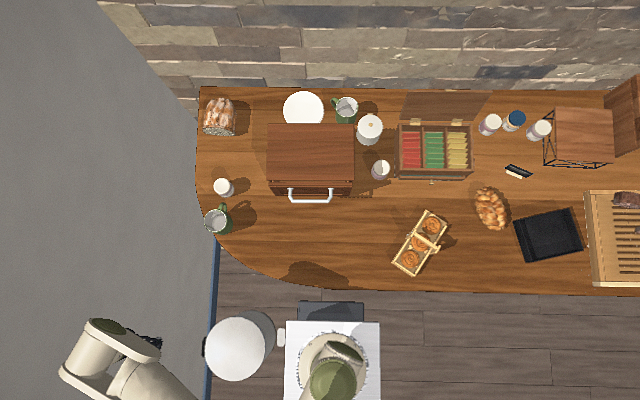

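The scene view shows the bin at about (337,190) with its handle from (290,181) to (337,197), and the tray at about (403,320). In the top view the bin is at about (310,160), the handle bar at about (311,200) and the tray at about (420,243). I'll zoom in for precise corners.

```bash
python3 - <<'E'
import cv2,numpy as np
s=cv2.imread("pics/scene0.png");t=cv2.imread("pics/top0.png")
f=lambda i,x,y,w,h,k:cv2.resize(i[y:y+h,x:x+w],None,fx=k,fy=k,interpolation=cv2.INTER_CUBIC)
a=np.vstack([np.hstack([f(s,270,130,130,100,3),f(s,340,270,130,100,3)]),np.hstack([f(t,255,115,130,100,3),f(t,370,190,130,100,3)])])
cv2.imwrite("pics/crop.png",a)
E
```

```text
(no output)
```

View pics/crop.png

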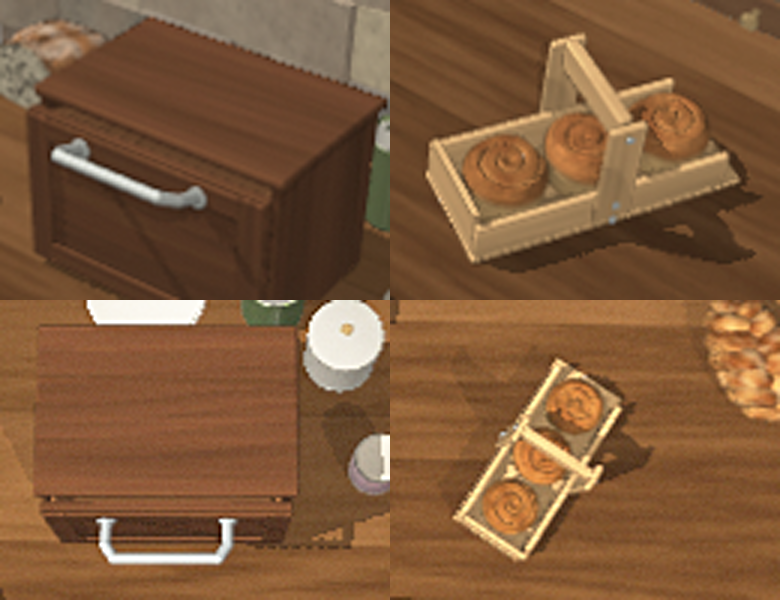

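The crops give these top-view pixels:
- **Bin top corners:** (267,180.3), (354,180.3), (267,123.3) and (354.7,123.3).
- **Handle bar ends:** (290.7,201) and (331.7,201.3).
- **Tray corners:** closed end (391.7,262.3) and (415,276), open end (426,210.7) and (447.3,225).

The tray's open end faces away from the robot.

```bash
python3 - <<'E'
from h import *
np.set_printoptions(precision=4,suppress=True)
print("bintop",*[onz("top",u,v,.196) for u,v in[(267,180.3),(354,180.3),(267,123.3),(354.7,123.3)]],sep="\n")
print("handle",tri((289,182),(289.5,201))) 
print(*[onz("top",u,v,.182) for u,v in[(290.7,201),(331.7,201.3)]],sep="\n")
print("scene top",*[onz("scene",u,v,.196) for u,v in[(270+35/3,130+95/3),(270+278/3,130+190/3),(270+385/3,130+98/3),(270+145/3,130+20/3)]],sep="\n")
print("scenehandle",*[onz("scene",270+x/3,130+y/3,.182) for x,y in[(57,155),(185,202)]],sep="\n")
print("tray closed",*[onz("top",370+x/3,190+y/3,.048) for x,y in[(65,217),(135,258)]],sep="\n")
print("tray open",*[onz("top",370+x/3,190+y/3,.03) for x,y in[(168,62),(232,105)]],sep="\n")
print("handle board",onz("top",426.7,239.7,.113))
print("scene upr",*[onz("scene",340+(x-390)/3,270+y/3,.113) for x,y in[(567,40),(626,130)]],sep="\n")
print("jars/mug",onz("top",381,170,.07),onz("top",223,187,.07),onz("top",216,221,.098))
E
```

```text
bintop
[0.5911 0.2139 0.196 ]
[ 0.5952 -0.0594  0.196 ]
[0.7801 0.2219 0.196 ]
[ 0.7837 -0.061   0.196 ]
handle (array([0.5317, 0.1411, 0.1751]), np.float64(0.00511631456926087))
[0.5287 0.1385 0.182 ]
[0.5298 0.0095 0.182 ]
scene top
[0.577  0.2025 0.196 ]
[ 0.5838 -0.0615  0.196 ]
[ 0.7793 -0.0545  0.196 ]
[0.7648 0.2173 0.196 ]
scenehandle
[0.5266 0.1332 0.182 ]
[0.5373 0.0007 0.182 ]
tray closed
[ 0.3487 -0.1968  0.048 ]
[ 0.3049 -0.274   0.048 ]
tray open
[ 0.5302 -0.3217  0.03  ]
[ 0.4811 -0.3937  0.03  ]
handle board [ 0.4209 -0.3008  0.113 ]
scene upr
[ 0.4388 -0.2592  0.113 ]
[ 0.3863 -0.3361  0.113 ]
jars/mug [ 0.6639 -0.1609  0.07  ] [0.5953 0.3847 0.07  ] [0.4727 0.3933 0.098 ]
```

```bash
cat >> h.py <<'E'
np.set_printoptions(precision=4,suppress=True)
def pose(yaw,pitch=0):
    """tool pointing down, its y (finger line) at world angle yaw; then pitched about world axis of the finger line / see axis"""
    y=np.array([np.cos(yaw),np.sin(yaw),0]);z=np.array([0,0,-1.]);return R.from_matrix(np.c_[np.cross(y,z),y,z])
def delta(p,Rt):
    s=monitor.state();R0=R.from_quat(s["ee_rot"])
    print(s["time_s"],s["eef_pos"],"shift",R0.inv().apply(np.array(p)-s["eef_pos"]),"rot",(R0.inv()*Rt).as_rotvec())
E
python3 -c "
from h import *
delta((.554,.074,.235),pose(np.pi/2+.02)); delta((.554,.074,.163),pose(np.pi/2+.02))"
python3 shift.py '-.523 -.3525 -.004 0 0 -.248 0;-.523 -.3525 -.004 0 0 -.248 0;-.523 -.3525 -.004 0 0 -.248 0;-.523 -.3525 -.004 0 0 -.248 0;-.523 -.3525 -.004 0 0 -.248 0;-.523 -.3525 -.004 0 0 -.248 0;-.523 -.3525 -.004 0 0 -.248 0;-.523 -.3525 -.004 0 0 -.248 0;-.523 -.3525 -.004 0 0 -.248 0;-.523 -.3525 -.004 0 0 -.248 0;-.523 -.3525 -.004 0 0 -.248 0;-.523 -.3525 -.004 0 0 -.248 0;-.523 -.3525 -.004 0 0 -.248 0;-.523 -.3525 -.004 0 0 -.248 0;-.523 -.3525 -.004 0 0 -.248 0;-.523 -.3525 -.004 0 0 -.248 0;-.523 -.3525 -.004 0 0 -.248 0;-.523 -.3525 -.004 0 0 -.248 0'
python3 - <<'E'
from h import *
delta((.554,.074,.163),pose(np.pi/2+.02)); print(monitor.state()["q"])
for n in("scene","top"):
    i=grab_frame(n); u,v=map(int,proj(n,(.54,.074,.2)))
    cv2.imwrite(f"pics/{n}1.png",cv2.resize(i[v-60:v+60,u-80:u+80],None,fx=4,fy=4,interpolation=2))
a=cv2.imread("pics/scene1.png");b=cv2.imread("pics/top1.png")
cv2.imwrite("pics/c1.png",cv2.resize(np.hstack([a,b]),(800,300)))
E
```

```text
time_s: 1.6
eef_pos: [0.5537, 0.0743, 0.2347]
ee_rot: [-0.01, 1.0, 0.0, -0.001]
force: [0.0, -0.7, -0.4]
gripper_width: 0.005
gripper_force: 0.0
1.6 [0.5537 0.0743 0.2347] shift [-0.0004 -0.0003  0.0717] rot [ 0.0005 -0.0015 -0.0007]
[-0.0787  0.3943  1.2655  0.0003  1.4834 -1.6688]
```

View pics/c1.png

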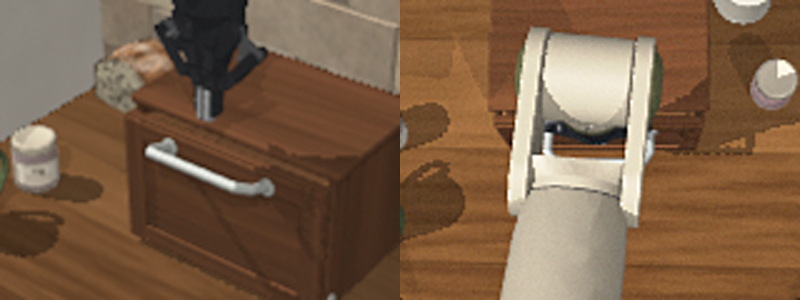

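The scene crop shows the shut fingertips at (207,110), above the gap behind the bar, which runs from (155,150) to (265,187). I'll lower them into the gap.

```bash
python3 shift.py '0 0 .02 0 0 0 0;0 0 .035 0 0 0 0;0 0 .05 0 0 0 0;0 0 .062 0 0 0 0;0 0 .07 0 0 0 0;0 0 .07 0 0 0 0'
python3 - <<'E'
from h import *
# arc of TCP: keep point 16 mm behind bar, tip 20 mm below it
h=np.array([-.056,.162])
for a in np.arange(0,.80,.1):
    c,s=np.cos(a),np.sin(a); p=np.array([c*h[0]-s*h[1],s*h[0]+c*h[1]]) if 0 else np.array([h[0]*c-h[1]*s, h[0]*s+h[1]*c])
    # tool tilted by a/2: offset (+.0165 forward, -.018 down) in tool-tilted frame
    b=a/2; o=np.array([.0165*np.cos(b)+.018*np.sin(b), .0165*np.sin(b)-.018*np.cos(b)])
    q=p+o; 
    if a==0:q0=q
    print(round(a,1),p,"tool x",-(q-q0)[0],"tool z",-(q-q0)[1],"tilt",b)
E
```

```text
time_s: 2.2
eef_pos: [0.5528, 0.0754, 0.1642]
ee_rot: [-0.011, 1.0, 0.0, -0.001]
force: [0.5, 1.0, 0.0]
gripper_width: 0.003
gripper_force: 0.0
0.0 [-0.056  0.162] tool x -0.0 tool z -0.0 tilt 0.0
0.1 [-0.0719  0.1556] tool x 0.015014242408966462 tool z 0.0055528449513254086 tilt 0.05
0.2 [-0.0871  0.1476] tool x 0.029353589721179123 tool z 0.012617520514574071 tilt 0.1
0.3 [-0.1014  0.1382] tool x 0.04286850769970147 tool z 0.02111677055172123 tilt 0.15000000000000002
0.4 [-0.1147  0.1274] tool x 0.05541804062947137 tool z 0.030958700583840912 tilt 0.2
0.5 [-0.1268  0.1153] tool x 0.0668712344949347 tool z 0.04203771339868698 tilt 0.25
0.6 [-0.1377  0.1021] tool x 0.07710845933446112 tool z 0.05423558228910293 tilt 0.30000000000000004
0.7 [-0.1472  0.0878] tool x 0.08602261752425744 tool z 0.06742265115346147 tilt 0.35000000000000003
```

```bash
python3 shift.py '.009 0 0 0 0 0 0;.016 0 .003 0 -.025 0 0;.024 0 .006 0 -.05 0 0;.031 0 .009 0 -.075 0 0;.038 0 .013 0 -.1 0 0;.045 0 .017 0 -.125 0 0;.052 0 .021 0 -.15 0 0;.058 0 .026 0 -.175 0 0;.065 0 .031 0 -.2 0 0;.071 0 .036 0 -.225 0 0;.076 0 .042 0 -.25 0 0;.081 0 .048 0 -.275 0 0;.086 0 .054 0 -.3 0 0;.091 0 .061 0 -.325 0 0;.096 0 .067 0 -.35 0 0;.101 0 .074 0 -.375 0 0;.103 0 .076 0 -.38 0 0;.103 0 .076 0 -.38 0 0'
python3 - <<'E'
from h import *
i=grab_frame("scene")
cv2.imwrite("pics/s2.png",cv2.resize(i[120:280,200:440],None,fx=3,fy=3,interpolation=2))
E
```

```text
time_s: 3.7
eef_pos: [0.4602, 0.0714, 0.0958]
ee_rot: [-0.01, 0.979, 0.0, 0.202]
force: [19.8, 3.5, 17.5]
gripper_width: 0.001
gripper_force: 12.3
```

View pics/s2.png

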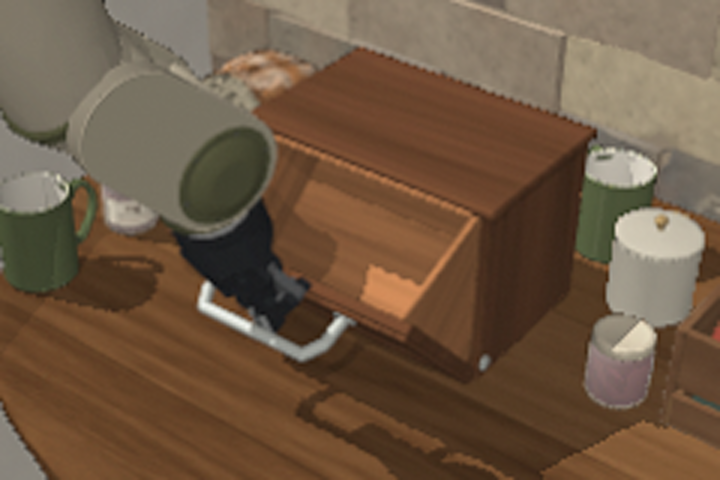

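The front looks fully open, and the tool reads about 26 N against the stop. I'll unhook along the finger axis and then measure the panel edge.

```bash
python3 shift.py '-.009 0 0 0 0 0 0;-.009 0 0 0 0 0 0;-.009 0 -.03 0 0 0 0;-.009 0 -.06 0 0 0 0;-.009 0 -.09 0 0 0 0;-.009 0 -.13 0 0 0 0;-.009 0 -.17 0 0 0 .8;-.009 0 -.17 0 0 0 .8'
python3 - <<'E'
from h import *
delta((.416,-.298,.24),pose(-.59)); print(monitor.state()["q"])
E
```

```text
time_s: 4.42
eef_pos: [0.3959, 0.0715, 0.2569]
ee_rot: [-0.011, 0.981, 0.001, 0.194]
force: [0.6, -0.6, 0.7]
gripper_width: 0.273
gripper_force: 0.0
4.4167 [0.3959 0.0715 0.2569] shift [-0.0045 -0.3698  0.0209] rot [0.4242 0.2232 2.1496]
[-0.1638 -0.0761  1.847   0.0821  0.9874 -1.7885]
```

```bash
python3 shift.py '-.0045 -.37 .021 .424 .223 2.15 .8;-.0045 -.37 .021 .424 .223 2.15 .8;-.0045 -.37 .021 .424 .223 2.15 .8;-.0045 -.37 .021 .424 .223 2.15 .8;-.0045 -.37 .021 .424 .223 2.15 .8;-.0045 -.37 .021 .424 .223 2.15 .8;-.0045 -.37 .021 .424 .223 2.15 .8;-.0045 -.37 .021 .424 .223 2.15 .8;-.0045 -.37 .021 .424 .223 2.15 .8;-.0045 -.37 .021 .424 .223 2.15 .8;-.0045 -.37 .021 .424 .223 2.15 .8;-.0045 -.37 .021 .424 .223 2.15 .8;-.0045 -.37 .021 .424 .223 2.15 .8;-.0045 -.37 .021 .424 .223 2.15 .8;-.0045 -.37 .021 .424 .223 2.15 .8;-.0045 -.37 .021 .424 .223 2.15 .8;-.0045 -.37 .021 .424 .223 2.15 .8;-.0045 -.37 .021 .424 .223 2.15 .8;-.0045 -.37 .021 .424 .223 2.15 .8'
python3 - <<'E'
from h import *
delta((.416,-.298,.085),pose(-.59)); print(monitor.state()["q"])
s=grab_frame("scene");t=grab_frame("top");cv2.imwrite("pics/t3.png",t);cv2.imwrite("pics/s3.png",s)
f=lambda i,x,y:cv2.resize(i[y:y+150,x:x+200],None,fx=4,fy=4,interpolation=2)
cv2.imwrite("pics/c3.png",cv2.resize(np.vstack([np.hstack([f(s,260,130),f(s,330,210)]),np.hstack([f(t,240,110),f(t,350,170)])]),(800,600)))
for p in[(-.105,.141),(-.122,.129),(-.151,.1)]:
  print([ [proj(n,(.584+p[0]-.02*y,.075+y,p[1])) for y in(-.117,.117)] for n in("top","scene")])
E
```

```text
time_s: 6.0
eef_pos: [0.4158, -0.2982, 0.2324]
ee_rot: [0.883, 0.469, -0.004, -0.004]
force: [-0.8, 0.9, -0.1]
gripper_width: 0.801
gripper_force: 0.0
6.0 [ 0.4158 -0.2982  0.2324] shift [0.0008 0.0017 0.1474] rot [-0.011   0.0038 -0.0038]
[-0.8504  0.3175  1.3919 -0.0065  1.4419 -0.2558]
[[array([347.3387, 218.6916]), array([274.7206, 218.9614])], [array([331.7587, 227.1208]), array([260.7529, 194.9576])]]
[[array([347.1207, 224.4191]), array([274.9795, 224.6738])], [array([327.5172, 234.3026]), array([256.6703, 201.3908])]]
[[array([346.6299, 234.2914]), array([275.7334, 234.519 ])], [array([320.1457, 249.3381]), array([249.8745, 215.0285])]]
```

View pics/c3.png

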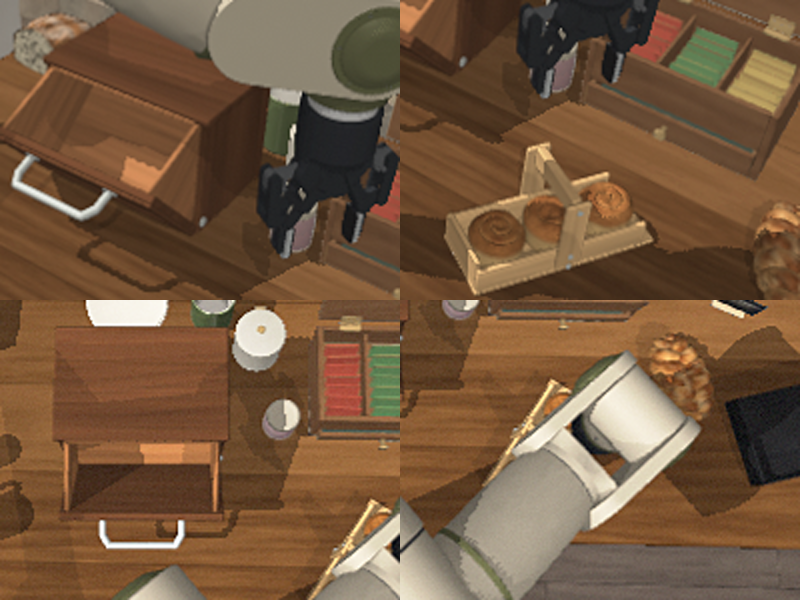

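The front is open: in the top view the bar sits at about row 231.5, and the tray has not moved. I'll measure the opening angle precisely from the bar.

```bash
python3 - <<'E'
from h import *
def bar(f):
    t=cv2.imread(f).astype(int); m=(t.min(2)>150)&(t.max(2)-t.min(2)<30); m[:, :297]=0; m[:,325:]=0; m[:185]=0; m[245:]=0
    ys,xs=np.nonzero(m); return ys.mean(),ys.min(),ys.max()
print(bar("pics/top0.png"),bar("pics/t3.png"))
for x0 in(.581,.584,.587):
  for a in(0,.05,.1,.65,.7,.75):
    c,s=np.cos(a),np.sin(a);print(x0,a,proj("top",(x0-.056*c-.162*s,.073,.02-.056*s+.162*c))[1].round(1),end="; ")
  print()
E
```

```text
(np.float64(201.0), np.int64(200), np.int64(202)) (np.float64(232.0), np.int64(231), np.int64(233))
0.581 0 202.5; 0.581 0.05 205.2; 0.581 0.1 207.8; 0.581 0.65 232.3; 0.581 0.7 233.9; 0.581 0.75 235.4; 
0.584 0 201.5; 0.584 0.05 204.2; 0.584 0.1 206.9; 0.584 0.65 231.4; 0.584 0.7 233.0; 0.584 0.75 234.5; 
0.587 0 200.6; 0.587 0.05 203.3; 0.587 0.1 205.9; 0.587 0.65 230.5; 0.587 0.7 232.1; 0.587 0.75 233.6;
```

```bash
python3 - <<'E'
from h import *
for s,t in[((289,181.7),(290.7,201)),((331.7,197.3),(331.7,201.3)),((267.5,221.5),(291.5,232)),((301,237),(331.5,232.5))]: print(tri(s,t))
def ed(f,c):
    t=cv2.imread(f).astype(int); return t[205:240,c].tolist()
for r,v in zip(range(205,240),ed("pics/t3.png",311)): print(r,v,end=" ")
E
```

```text
(array([0.5303, 0.138 , 0.1781]), np.float64(0.0023832046643376213))
(array([0.5337, 0.005 , 0.1814]), np.float64(0.01154811238741602))
(array([0.4412, 0.1395, 0.0966]), np.float64(0.002708495380703652))
(array([0.4355, 0.0118, 0.1124]), np.float64(0.0103354838380908))
205 [45, 65, 94] 206 [32, 53, 87] 207 [31, 51, 84] 208 [42, 64, 92] 209 [37, 60, 92] 210 [44, 64, 94] 211 [31, 50, 82] 212 [30, 52, 84] 213 [36, 59, 90] 214 [33, 53, 88] 215 [32, 57, 83] 216 [44, 67, 100] 217 [47, 82, 137] 218 [55, 84, 138] 219 [45, 72, 111] 220 [47, 80, 119] 221 [51, 92, 141] 222 [60, 102, 145] 223 [49, 85, 130] 224 [48, 82, 129] 225 [46, 83, 133] 226 [41, 79, 118] 227 [43, 77, 125] 228 [38, 71, 117] 229 [42, 81, 123] 230 [22, 66, 121] 231 [185, 185, 175] 232 [254, 253, 248] 233 [255, 255, 251] 234 [111, 131, 152] 235 [40, 85, 137] 236 [49, 88, 138] 237 [53, 92, 139] 238 [44, 85, 131] 239 [54, 95, 139]
```

```bash
python3 shift.py '.001 .002 .04 -.01 .003 0 .8;.001 .002 .08 -.01 .003 0 .8;.001 .002 .11 -.01 .003 0 .8;.001 .002 .13 -.01 .003 0 .8;.001 .002 .147 -.01 .003 0 .8;.001 .002 .147 -.01 .003 0 .8;.001 .002 .147 -.01 .003 0 0;.001 .002 .147 -.01 .003 0 0;.001 .002 .147 -.01 .003 0 0;.001 .002 .147 -.01 .003 0 0;.001 .002 .147 -.01 .003 0 0;.001 .002 .147 -.01 .003 0 0'
```

```text
time_s: 7.1
eef_pos: [0.4171, -0.2993, 0.0869]
ee_rot: [0.882, 0.47, -0.0, 0.002]
force: [-0.2, -0.1, 6.1]
gripper_width: 0.128
gripper_force: 59.7
```

```bash
python3 shift.py '0 0 -.008 0 0 0 0;0 0 -.025 -.02 0 0 0;0 0 -.045 -.04 0 0 0;0 0 -.07 -.06 0 0 0;0 0 -.095 -.08 0 0 0;0 0 -.12 -.1 0 0 0;0 0 -.145 -.1 0 0 0;0 0 -.17 -.1 0 0 0;0 0 -.19 -.1 0 0 0;0 0 -.205 -.1 0 0 0;0 0 -.21 -.1 0 0 0;0 0 -.21 -.1 0 0 0'
python3 - <<'E'
from h import *
def tcp(lip,yaw,th):
    Rt=pose(yaw)*R.from_rotvec([th,0,0]); # tray axes: x=tool y, y=tool x, z=-tool z
    return np.array(lip)+Rt.apply([0,-.118,-.082]),Rt
for th,lip in[(-.1,(.505,.03,.215)),(.3,(.513,.03,.175)),(.7,(.513,.03,.16))]:
    p,Rt=tcp(lip,.02,th); print(th,p); delta(p,Rt)
print(monitor.state()["q"])
E
sed -n '$p' h.py >/dev/null; cat >> h.py <<'E'
def tcp(lip,yaw,th):
    Rt=pose(yaw)*R.from_rotvec([th,0,0])
    return np.array(lip)+Rt.apply([0,-.118,-.082]),Rt
E
```

```text
time_s: 8.1
eef_pos: [0.4166, -0.2982, 0.2965]
ee_rot: [0.881, 0.47, 0.023, 0.045]
force: [-0.3, -1.1, -3.9]
gripper_width: 0.124
gripper_force: 58.8
-0.1 [0.3794 0.0275 0.2848]
8.1 [ 0.4166 -0.2982  0.2965] shift [ 0.2497 -0.2125 -0.0103] rot [ 0.001   0.0633 -0.6082]
0.3 [0.4245 0.0282 0.2882]
8.1 [ 0.4166 -0.2982  0.2965] shift [ 0.2754 -0.1753 -0.01  ] rot [ 0.3884 -0.0592 -0.6127]
0.7 [0.4756 0.0293 0.2987]
8.1 [ 0.4166 -0.2982  0.2965] shift [ 0.3047 -0.1326 -0.0163] rot [ 0.7754 -0.1833 -0.6004]
[-0.866   0.226   1.3387  0.0259  1.4787 -0.2757]
```

```bash
python3 shift.py '.005 -.004 0 0 0 -.012 0;.015 -.013 0 0 .004 -.036 0;.028 -.023 0 0 .007 -.067 0;.043 -.036 0 0 .01 -.103 0;.058 -.049 0 0 .014 -.14 0;.073 -.062 -.003 0 .018 -.176 0;.09 -.077 -.003 0 .022 -.219 0;.107 -.091 -.004 0 .027 -.261 0;.125 -.106 -.005 0 .031 -.304 0;.142 -.121 -.006 0 .036 -.347 0;.16 -.136 -.006 0 .04 -.389 0;.177 -.151 -.007 0 .045 -.432 0;.193 -.164 -.008 0 .049 -.468 0;.208 -.176 -.008 0 .052 -.505 0;.222 -.189 -.009 0 .056 -.541 0;.235 -.2 -.01 0 .06 -.571 0;.245 -.208 -.01 0 .062 -.596 0;.25 -.2125 -.01 0 .063 -.608 0;.25 -.2125 -.01 0 .063 -.608 0;.25 -.2125 -.01 0 .063 -.608 0'
python3 - <<'E'
from h import *
print(monitor.state()["q"])
for th,lip in[(.1,(.51,.03,.19)),(.3,(.513,.03,.175)),(.4,(.513,.03,.17)),(.5,(.513,.03,.165)),(.7,(.513,.03,.16)),(.7,(.513,.12,.16))]:
    print(th);delta(*tcp(lip,.02,th))
s=grab_frame("scene");t=grab_frame("top");cv2.imwrite("pics/t4.png",t);cv2.imwrite("pics/s4.png",s)
f=lambda i,x,y:cv2.resize(i[y:y+200,x:x+200],(400,400),interpolation=2)
cv2.imwrite("pics/c4.png",np.hstack([f(s,220,100),f(t,230,110)]))
E
```

```text
time_s: 9.77
eef_pos: [0.3793, 0.0279, 0.2835]
ee_rot: [0.699, 0.713, 0.036, 0.035]
force: [0.4, -0.1, -4.1]
gripper_width: 0.129
gripper_force: 58.8
[-0.2608 -0.0147  1.6558  0.0283  1.4054 -0.2845]
0.1
9.7667 [0.3793 0.0279 0.2835] shift [-0.0005  0.0214  0.0023] rot [ 0.1992 -0.0005  0.0004]
0.3
9.7667 [0.3793 0.0279 0.2835] shift [-0.0005  0.0455 -0.0002] rot [ 0.3992 -0.0004  0.0004]
0.4
9.7667 [0.3793 0.0279 0.2835] shift [-0.0005  0.0575 -0.0023] rot [ 0.4992 -0.0004  0.0005]
0.5
9.7667 [0.3793 0.0279 0.2835] shift [-0.0006  0.0702 -0.0031] rot [ 0.5992 -0.0004  0.0005]
0.7
9.7667 [0.3793 0.0279 0.2835] shift [-0.0006  0.0974 -0.0056] rot [ 0.7992 -0.0003  0.0005]
0.7
9.7667 [0.3793 0.0279 0.2835] shift [ 0.0894  0.0992 -0.0054] rot [ 0.7992 -0.0003  0.0005]
```

View pics/c4.png

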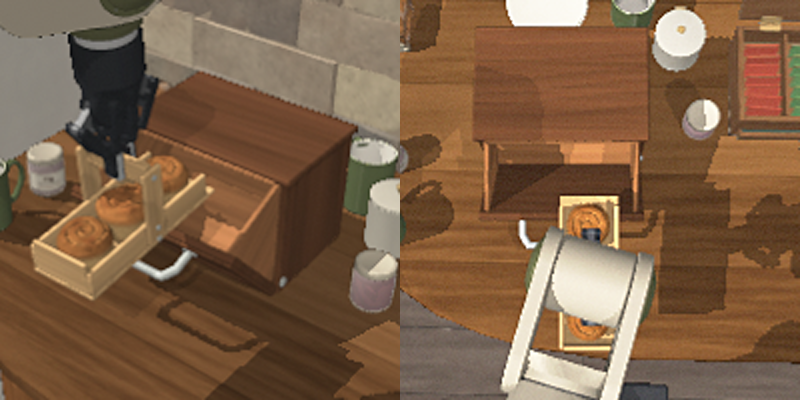

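The tray is over the right half of the opening with all three buns aboard. I'll tilt it to just below the sliding angle.

```bash
python3 shift.py '0 .006 0 .05 0 0 0;0 .012 0 .1 0 0 0;0 .02 0 .17 0 0 0;0 .028 0 .24 0 0 0;0 .036 0 .31 0 0 0;0 .044 -.001 .38 0 0 0;0 .052 -.002 .45 0 0 0;0 .057 -.002 .5 0 0 0;0 .06 -.002 .52 0 0 0;0 .06 -.002 .52 0 0 0'
cat >> h.py <<'E'
def moving():
    a=[grab_frame("scene"),grab_frame("scene")]
    g=[cv2.GaussianBlur(x,(3,3),0)[100:290,220:400].astype(int) for x in a]
    d=np.abs(g[0]-g[1]).max(2)>25; print("changed px",d.sum(),"fz",monitor.state()["force"][2]); return a
E
python3 - <<'E'
from h import *
moving();print(monitor.state()["q"]);delta(*tcp((.513,.03,.17),.02,.42));delta(*tcp((.513,.03,.17),.02,.5));delta(*tcp((.513,.03,.165),.02,.7));delta(*tcp((.513,.12,.165),.02,.7))
E
```

```text
time_s: 10.7
eef_pos: [0.4403, 0.0282, 0.291]
ee_rot: [0.685, 0.698, -0.149, -0.147]
force: [0.1, -0.1, -5.0]
gripper_width: 0.127
gripper_force: 58.9
changed px 46 fz -4.038301646887994
[-0.1617  0.3469  1.2385 -0.0788  1.9677 -0.1961]
10.8 [0.4392 0.0285 0.2918] shift [ 0.     -0.0009 -0.0008] rot [ 0.0014 -0.0008 -0.0007]
10.8 [0.4392 0.0285 0.2918] shift [ 0.0001  0.006  -0.01  ] rot [ 0.0814 -0.0009 -0.0007]
10.8 [0.4392 0.0285 0.2918] shift [ 0.0001  0.0284 -0.0257] rot [ 0.2814 -0.0009 -0.0006]
10.8 [0.4392 0.0285 0.2918] shift [ 0.0901  0.03   -0.0263] rot [ 0.2814 -0.0009 -0.0006]
```

```bash
for k in 1; do python3 shift.py '0 .001 -.002 .015 0 0 0;0 .002 -.003 .03 0 0 0;0 .002 -.003 .03 0 0 0'; python3 -c "
from h import *
moving()"; done
python3 shift.py '0 .001 -.002 .015 0 0 0;0 .002 -.004 .03 0 0 0;0 .002 -.004 .03 0 0 0'; python3 -c "
from h import *
moving()"
```

```text
time_s: 11.05
eef_pos: [0.4424, 0.0288, 0.2941]
ee_rot: [0.683, 0.696, -0.159, -0.156]
force: [-0.5, 0.5, -3.8]
gripper_width: 0.128
gripper_force: 58.9
changed px 1 fz -4.304790965177556
time_s: 11.4
eef_pos: [0.4463, 0.0289, 0.2966]
ee_rot: [0.68, 0.693, -0.17, -0.167]
force: [0.3, -0.5, -3.0]
gripper_width: 0.127
gripper_force: 58.9
changed px 4 fz -4.362647007172783
```

```bash
python3 shift.py '0 .001 -.002 .015 0 0 0;0 .002 -.003 .03 0 0 0;0 .002 -.003 .03 0 0 0' | head -2; python3 -c "
from h import *
moving()"
```

```text
time_s: 11.75
eef_pos: [0.4494, 0.0289, 0.2981]
changed px 2 fz -3.2350413571569607
```

```bash
python3 shift.py '0 .001 -.002 .015 0 0 0;0 .002 -.003 .03 0 0 0;0 .002 -.003 .03 0 0 0' | head -2; python3 -c "
from h import *
moving()"
```

```text
time_s: 12.1
eef_pos: [0.4526, 0.029, 0.2997]
changed px 1 fz -4.005822487002165
```

```bash
python3 shift.py '0 .001 -.002 .015 0 0 0;0 .002 -.003 .03 0 0 0;0 .002 -.003 .03 0 0 0' | head -2; python3 -c "
from h import *
moving();print(monitor.state()['q'])
delta(*tcp((.513,.03,.165),.02,.7)); delta(*tcp((.513,.12,.165),.02,.7))"
```

```text
time_s: 12.45
eef_pos: [0.4558, 0.0291, 0.3013]
changed px 1 fz -3.0632955618087916
[-0.1454  0.445   1.1083 -0.1056  2.1499 -0.1974]
12.55 [0.4556 0.0291 0.3013] shift [-0.0002  0.0155 -0.0128] rot [ 0.1297 -0.0006 -0.    ]
12.55 [0.4556 0.0291 0.3013] shift [ 0.0898  0.017  -0.0137] rot [ 0.1297 -0.0006 -0.    ]
```

```bash
python3 shift.py '0 .002 -.002 .015 0 0 0;0 .003 -.003 .03 0 0 0;0 .003 -.003 .03 0 0 0' | head -2; python3 -c "
from h import *
moving()"
```

```text
time_s: 12.8
eef_pos: [0.46, 0.0291, 0.3021]
changed px 3 fz -4.655297856408738
```

```bash
python3 shift.py '0 .002 -.001 .015 0 0 0;0 .003 -.002 .03 0 0 0' | head -2; python3 -c "
from h import *
a=moving();cv2.imwrite('pics/s5.png',a[1])
i=np.vstack([a[1][120:270,230:400]]);cv2.imwrite('pics/c5.png',cv2.resize(i,None,fx=4,fy=4,interpolation=2))"
```

```text
time_s: 13.07
eef_pos: [0.4633, 0.0293, 0.3026]
changed px 24 fz -3.528132685884694
```

```bash
python3 shift.py '0 .004 -.004 .04 0 0 0;0 .009 -.008 .08 0 0 0;.003 .009 -.008 .09 0 0 0;.012 .01 -.009 .1 0 0 0;.027 .01 -.009 .1 0 0 0;.043 .01 -.009 .1 0 0 0;.06 .01 -.009 .1 0 0 0;.077 .01 -.009 .1 0 0 0;.088 .01 -.009 .1 0 0 0;.092 .01 -.009 .1 0 0 0;.092 .01 -.009 .1 0 0 0;.092 .01 -.009 .1 0 0 0' | head -4; python3 -c "
from h import *
a=moving();cv2.imwrite('pics/s6.png',a[1]);t=grab_frame('top')
f=lambda i,x,y:cv2.resize(i[y:y+150,x:x+150],(400,400),interpolation=2)
cv2.imwrite('pics/c6.png',np.hstack([f(a[1],235,120),f(t,235,110)]))"
```

```text
time_s: 14.17
eef_pos: [0.4747, 0.1213, 0.3039]
ee_rot: [0.654, 0.667, -0.255, -0.25]
force: [-0.2, -1.0, -2.1]
changed px 43 fz -2.227246030147156
```

View pics/c6.png

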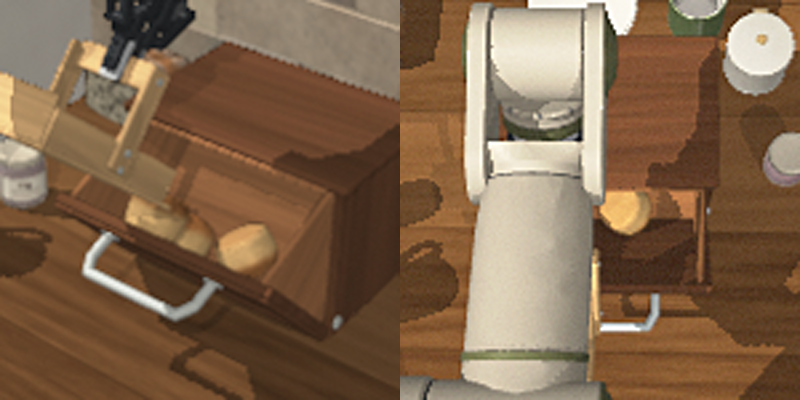

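All three buns are out and lie spread in the bucket, at (155,213), (195,235) and (250,248) in the scene crop. I'll back the tray out along its floor.

```bash
python3 shift.py '0 -.01 0 0 0 0 0;0 -.03 -.005 0 0 0 0;0 -.055 -.01 0 0 0 0;0 -.08 -.02 -.05 0 0 0;0 -.1 -.02 -.12 0 0 0;0 -.11 -.02 -.2 0 0 0;0 -.12 -.02 -.3 0 0 0;0 -.12 -.02 -.4 0 0 0;0 -.12 -.02 -.5 0 0 0;0 -.12 -.02 -.6 0 0 0;0 -.12 -.02 -.7 0 0 0;0 -.12 -.02 -.72 0 0 0' | head -4; python3 -c "
from h import *
t=monitor.state();moving();delta((.417,-.299,.30),pose(-.59));delta((.417,-.299,.089),pose(-.59))"
```

```text
time_s: 15.32
eef_pos: [0.3964, 0.1199, 0.4004]
ee_rot: [0.7, 0.714, -0.001, -0.001]
force: [0.1, -0.0, -1.9]
changed px 18 fz -3.465304996309655
15.4167 [0.3973 0.1198 0.3995] shift [-0.4192  0.0127  0.0992] rot [-0.0106  0.0029  0.6093]
15.4167 [0.3973 0.1198 0.3995] shift [-0.4192  0.0149  0.3102] rot [-0.0106  0.0029  0.6093]
```

```bash
python3 shift.py '-.03 0 .005 0 0 .03 0;-.06 .001 .015 -.001 0 .08 0;-.1 .003 .02 -.002 0 .15 0;-.14 .004 .03 -.003 0 .2 0;-.18 .005 .04 -.004 0 .26 0;-.22 .006 .05 -.005 0 .32 0;-.26 .008 .06 -.006 0 .38 0;-.3 .009 .07 -.008 .001 .44 0;-.34 .01 .08 -.009 .002 .5 0;-.38 .012 .09 -.01 .003 .56 0;-.41 .013 .1 -.01 .003 .6 0;-.419 .013 .13 -.01 .003 .609 0;-.419 .013 .17 -.01 .003 .609 0;-.419 .014 .21 -.01 .003 .609 0;-.419 .014 .24 -.01 .003 .609 0;-.419 .014 .265 -.01 .003 .609 0;-.419 .014 .283 -.01 .003 .609 0;-.419 .015 .295 -.01 .003 .609 0;-.419 .015 .295 -.01 .003 .609 0' | head -4; python3 -c "
from h import *
delta((.417,-.299,.087),pose(-.59))"
```

```text
time_s: 17.0
eef_pos: [0.418, -0.2979, 0.1]
ee_rot: [0.882, 0.471, -0.001, -0.005]
force: [0.7, -0.4, -2.8]
17.0 [ 0.418  -0.2979  0.1   ] shift [-0.0015 -0.      0.013 ] rot [-0.0089 -0.0028  0.0001]
```

```bash
python3 shift.py '0 0 .006 -.008 -.002 0 0;0 0 .011 -.008 -.002 0 0;0 0 .013 -.008 -.002 0 0;0 0 .013 -.008 -.002 0 0'; python3 shift.py '0 0 0 0 0 0 .15;0 0 0 0 0 0 .25;0 0 0 0 0 0 .5;0 0 0 0 0 0 .7;0 0 0 0 0 0 .8;0 0 0 0 0 0 .8;0 0 -.03 0 0 0 .8;0 0 -.07 0 0 0 .8;0 0 -.11 0 0 0 .8;0 0 -.15 0 0 0 .8;0 0 -.15 0 0 0 .8'
```

```text
time_s: 17.33
eef_pos: [0.4189, -0.2986, 0.0902]
ee_rot: [0.882, 0.471, 0.001, 0.003]
force: [0.4, -0.2, -2.4]
gripper_width: 0.127
gripper_force: 59.2
time_s: 18.25
eef_pos: [0.4197, -0.2994, 0.248]
ee_rot: [0.882, 0.471, 0.003, 0.011]
force: [0.3, 0.1, -0.2]
gripper_width: 0.799
gripper_force: 0.0
```

```bash
python3 -c "
from h import *
delta((.40,.074,.25),pose(np.pi/2+.02))
s=grab_frame('scene');cv2.imwrite('pics/s7.png',s)
"
```

```text
18.25 [ 0.4197 -0.2994  0.248 ] shift [ 0.2994 -0.2238 -0.0083] rot [ 0.0066  0.0261 -2.1798]
```

```bash
python3 shift.py '.3 -.224 -.008 .006 .026 -2.18 0;.3 -.224 -.008 .006 .026 -2.18 0;.3 -.224 -.008 .006 .026 -2.18 0;.3 -.224 -.008 .006 .026 -2.18 0;.3 -.224 -.008 .006 .026 -2.18 0;.3 -.224 -.008 .006 .026 -2.18 0;.3 -.224 -.008 .006 .026 -2.18 0;.3 -.224 -.008 .006 .026 -2.18 0;.3 -.224 -.008 .006 .026 -2.18 0;.3 -.224 -.008 .006 .026 -2.18 0;.3 -.224 -.008 .006 .026 -2.18 0;.3 -.224 -.008 .006 .026 -2.18 0;.3 -.224 -.008 .006 .026 -2.18 0;.3 -.224 -.008 .006 .026 -2.18 0;.3 -.224 -.008 .006 .026 -2.18 0;.3 -.224 -.008 .006 .026 -2.18 0;.3 -.224 -.008 .006 .026 -2.18 0;.3 -.224 -.008 .006 .026 -2.18 0;.3 -.224 -.008 .006 .026 -2.18 0' | head -3; python3 - <<'E'
from h import *
delta((.40,.074,.085),pose(np.pi/2+.02))
s=grab_frame("scene");t=grab_frame("top");cv2.imwrite("pics/t8.png",t)
f=lambda i,x,y:cv2.resize(i[y:y+150,x:x+200],(400,300),interpolation=2)
cv2.imwrite("pics/c8.png",np.vstack([np.hstack([f(s,230,130),f(s,330,230)]),np.hstack([f(t,220,110),f(t,350,170)])]))
E
```

```text
time_s: 19.88
eef_pos: [0.3982, 0.0763, 0.2451]
ee_rot: [-0.011, 1.0, 0.005, -0.005]
19.8833 [0.3982 0.0763 0.2451] shift [-0.0035 -0.004   0.16  ] rot [ 0.0108 -0.0105  0.0018]
```

View pics/c8.png

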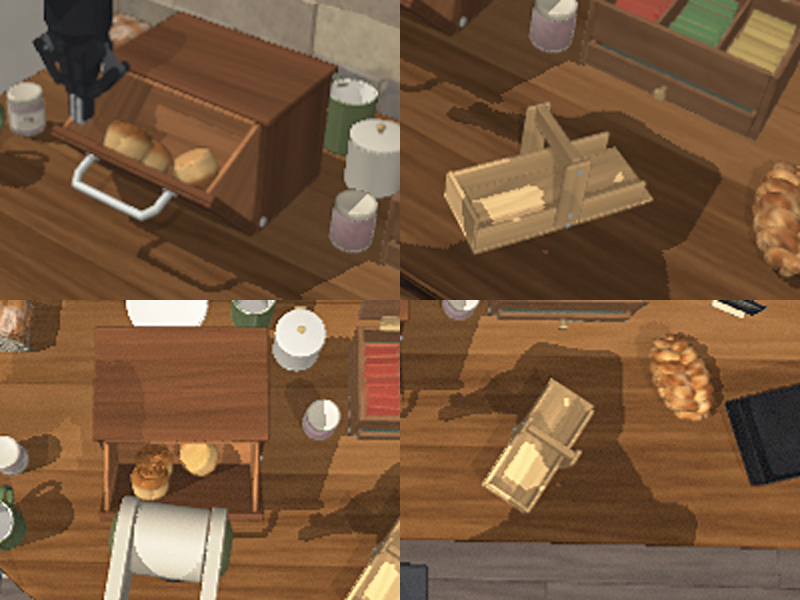

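The tray stands empty and upright. The buns are in the bucket, with the two on the left close together, so I'll check their heights in the pocket frame.

```bash
python3 - <<'E'
from h import *
def pk(p,a=.74):
    r=R.from_rotvec([0,0,.02]).inv().apply(p-np.array([.588,.074,.02])); x,z=r[0],r[2]
    # open: point (x,z) in bin = Rot(a) of pocket: x=c*px-s*pz, z=s*px+c*pz
    c,s=np.cos(a),np.sin(a); return np.array([c*x+s*z,r[1],-s*x+c*z])
S=[(292,199.5),(308,207),(327.5,212.5)];T=[(296,190.5),(295,202.5),(319.5,189)]
for i,s in enumerate(S):
  for j,t in enumerate(T):
    p,e=tri(s,t)
    if e<.03: print(i,j,p,round(e,4),pk(p))
E
```

```text
0 1 [0.5348 0.1302 0.1217] 0.0012 [0.0301 0.0572 0.1102]
1 0 [0.5919 0.1277 0.0656] 0.0122 [0.0344 0.0536 0.0303]
2 2 [0.5909 0.0504 0.082 ] 0.0007 [ 0.0436 -0.0236  0.0442]
```

The upper left bun's centre is at pocket z of about 0.11 m, lying against the panel, so it is within limits. I'll lower the shut fingers in front of the bar and push the front shut along its arc.

```bash
python3 shift.py '-.003 -.004 .04 .01 -.01 0 0;-.003 -.004 .08 .01 -.01 0 0;-.003 -.004 .115 .01 -.01 0 0;-.003 -.004 .145 .01 -.01 0 0;-.003 -.004 .16 .01 -.01 0 0;-.003 -.004 .16 .01 -.01 0 0' | head -4; python3 shift.py '-.01 0 0 0 0 0 0;-.02 0 0 0 0 0 0;-.027 0 -.01 0 0 0 0;-.034 0 -.019 0 0 0 0;-.039 0 -.025 0 0 0 0;-.045 0 -.032 0 0 0 0;-.051 0 -.038 0 0 0 0;-.057 0 -.044 0 0 0 0;-.063 0 -.049 0 0 0 0;-.07 0 -.055 0 0 0 0;-.077 0 -.06 0 0 0 0;-.084 0 -.065 0 0 0 0;-.092 0 -.069 0 0 0 0;-.1 0 -.073 0 0 0 0'; python3 -c "
from h import *
delta((.5155,.074,.164),pose(np.pi/2+.02))"
```

```text
time_s: 20.48
eef_pos: [0.3984, 0.0741, 0.0833]
ee_rot: [-0.009, 1.0, 0.001, -0.003]
force: [-0.1, 0.2, -0.1]
time_s: 21.65
eef_pos: [0.5003, 0.0759, 0.1609]
ee_rot: [-0.009, 1.0, 0.0, 0.001]
force: [-1.3, -0.1, 0.6]
gripper_width: -0.001
gripper_force: 0.7
21.65 [0.5003 0.0759 0.1609] shift [-0.0151 -0.0022 -0.0031] rot [ 0.0004  0.0026 -0.0015]
```

```bash
python3 shift.py '-.005 0 0 0 0 0 0;-.01 0 -.002 0 0 0 0;-.014 0 -.003 0 0 0 0;-.017 0 -.003 0 0 0 0;-.02 0 -.003 0 0 0 0;-.022 0 -.003 0 0 0 0;-.022 0 -.003 0 0 0 0'
```

```text
time_s: 22.23
eef_pos: [0.52, 0.0763, 0.1622]
ee_rot: [-0.01, 1.0, 0.0, -0.002]
force: [-11.9, -1.0, 8.6]
gripper_width: -0.0
gripper_force: 6.0
```

```bash
python3 shift.py '-.003 0 0 0 0 0 0;-.005 0 0 0 0 0 0;-.005 0 0 0 0 0 0;-.005 0 0 0 0 0 0'; python3 shift.py '.004 0 0 0 0 0 0;.02 0 0 0 0 0 0;.06 0 0 0 0 0 0;.1 0 -.03 0 0 0 0;.14 0 -.07 0 0 0 0;.17 .03 -.1 0 0 0 0;.18 .07 -.13 0 0 0 0;.18 .11 -.15 0 0 0 0;.18 .15 -.15 0 0 0 0;.18 .19 -.15 0 0 0 0;.18 .19 -.15 0 0 0 0'
python3 - <<'E'
from h import *
s=grab_frame("scene");t=grab_frame("top");cv2.imwrite("pics/t9.png",t)
m=(t.astype(int).min(2)>150)&(t.max(2)-t.min(2)<30); m[:, :297]=0; m[:,325:]=0; m[:185]=0; m[245:]=0
print("bar rows",np.nonzero(m)[0].mean() if m.any() else None)
f=lambda i,x,y:cv2.resize(i[y:y+150,x:x+200],(400,300),interpolation=2)
cv2.imwrite("pics/c9.png",np.vstack([np.hstack([f(s,230,130),f(s,330,230)]),np.hstack([f(t,200,110),f(t,350,170)])]))
E
```

```text
time_s: 22.57
eef_pos: [0.5202, 0.0764, 0.1622]
ee_rot: [-0.01, 1.0, -0.0, -0.008]
force: [-35.4, -4.5, 21.4]
gripper_width: 0.001
gripper_force: 17.9
time_s: 23.48
eef_pos: [0.3424, 0.2654, 0.3132]
ee_rot: [-0.01, 1.0, 0.001, 0.002]
force: [1.1, -1.2, 0.1]
gripper_width: -0.003
gripper_force: 0.0
bar rows 199.0
```

View pics/c9.png

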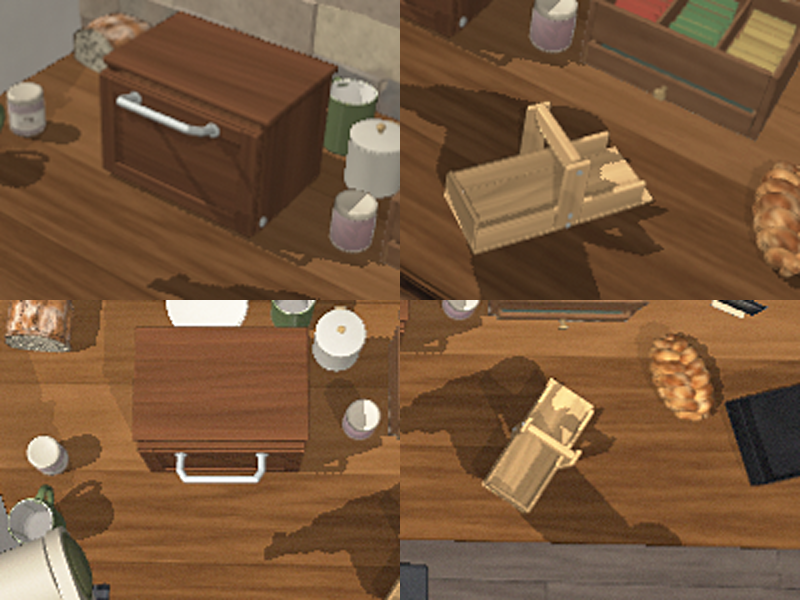

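The front is hard shut: the bar is at row 199, against 201 when it started slightly ajar. The tray is upright, the jars and mug are in place, and the arm is clear.

```bash
python3 -c "
from cell import robot, monitor, grab_frame, calibration, sign_off
print(sign_off())"
```

```text
the job is handed in; nothing more can be done
None
```

I handed the job in at about 24 s; no verdict came back. The bin's front was opened to its stop and is now fully shut, with all three buns inside. The two on the left landed partly one over the other, within the height limit as far as I could measure before shutting it. The empty tray stands upright and released, and the jars and mug look unmoved in the pictures.

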